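Tip the worn gas nozzles out of the consumables tray

ROBOT

A 6-joint arm with a two-finger parallel gripper is mounted at the origin on the work surface. World frame = base frame: x ahead of the robot, y to its left, z up, the work surface at z = 0. Lengths are in m, angles in rad, forces in N, time in s.
With the tool pointing down it reaches from about 0.325 to 0.85 m from the base axis. Payload 15.5 kg.
Tool frame: the origin (TCP) lies at the very end of the fingers, on their centre line; the grasp point (between the pads) lies 19 mm behind it; z points along the fingers, y is the direction in which the jaws open and shut (so a half turn about z gives the same grasp; the last joint's range is limited). The gripper opens to 91 mm and grips with 3 to 60 N. Pads are 32 mm wide; open, the fingers measure 118 mm over their backs; the gripper's body (76 mm by 178 mm) begins 60 mm behind the grasp point.
Start: joints at [-1.413, 0.494, 1.345, -0, 1.302, -0.096], TCP at [0.156, -0.605, 0.193] pointing down, gripper open.
Joint ranges: [-2.91, 2.91], [-0.82, 2.16], [0.22, 2.67], [-1.22, 4.37], [0.12, 2.79], [-3.08, 3.08]. Speed limits (rad/s): [1.89, 1.89, 2.57, 3.01, 3.01, 3.01].

INTERFACE

Orientations are given as [roll, pitch, yaw] about the fixed x, y, z axes, in that order (R = Rz(yaw) Ry(pitch) Rx(roll)).
In Python, from plant import robot gives the robot as it stands. The module is installed in compiled form; this text tells all that it offers. Calls block until the motion is done:
- robot.goto(position, orientation): joint-space move of the TCP to a pose.
- robot.move_linear(position, ori=None, feed=0.15, until_force=None): straight line of the TCP; ori=None keeps the orientation; feed is the mean speed in m/s. With until_force (N) it stops when the force on the tool has changed by that much, and returns True; else False.
- robot.move_j(angles): joint-space move.
- robot.set_gripper(opening, grasp_force=None): opening from 0.0 (shut) to 1.0 (fully open); grasp_force is the grip in N (None keeps the last); returns when the fingers have stopped.
- robot.hold(seconds).
- robot.ik(position, orientation): joint angles nearest the present ones, or None.
- robot.grab_frame(name): name is "side" or "top" or "wrist"; returns the picture (400x640x3 uint8, blue, green, red); there is no depth.
- robot.camera_info(name): a dict with "fx", "fy", "cx", "cy" (pixels), "R" (3x3) and "t" (3): a world point X has camera coordinates R X + t; the wrist camera has in their place "T_tool_cam" (4x4, takes a point from camera to tool coordinates, whose origin is the TCP and whose axes are the flange's). Camera axes: x right, y down, z forward; pixel columns grow to the right and rows downward; lengths in m; the calibration is good to about 2 mm. The wrist camera is an equidistant fisheye: a pixel r from the principal point sees the ray r / f radians off the axis. A picture is of the moment at which its call begins: read the wrist's pose just before it. camera_info takes no time and is no camera call.
A pose or a line that the arm cannot do raises robot.IKError and nothing moves.
- robot.finish_job(): hands the job in, once; it reports no verdict.
Trained networks look in the newest picture that a camera, given by its name, has taken for a name from the list of things; names that differ only in an ending like _2 or _b are one class to them, and where a whole thing is asked for, a point or a joint stands for the part that bears it (a point fixed in the world has none). Each returns a list of dicts, best first, with "confidence" (0 to 1); they miss things now and then, are a little off and sometimes report something else, mostly with a low value. They report only what shows in the picture. A call takes as long as a camera call.
- robot.spot_in(camera, query): "at" ([column, row] in pixels, amid what is visible of it).
- robot.trace(camera, query): "pixels" (400x640 bool, what is visible of it) and "at" ([column, row] in pixels, amid what is visible of it).
Readings, each from a call of its own:
- robot.get_clock(): time.
- robot.get_q(): joint angles.
- robot.get_joint_velocities(): joint speeds.
- robot.get_tau(): joint torques, N m.
- robot.get_position(): TCP position.
- robot.get_ee_rot(): TCP orientation.
- robot.get_force(): force on the tool from outside, world axes, zero at the start.
- robot.get_torque(): the same for the moment, N m.
- robot.get_gripper_width(): opening from 0.0 (shut) to 1.0 (fully open).
Only numpy, scipy, OpenCV 4.12 (cv2) and the standard library are available. Lean on these libraries where they do the work, as an engineer would, in place of code of your own. Each camera call takes 0.05 s, during which the arm holds its last target.

TASK

Draw the red tray out from under the shelf by its front pull and let it stand on the bench, then take it by the carrying grip and tip it over the yellow pan on the corner where their bay has its gap, so that only the two worn black nozzles run out into the pan. All the good nozzles stay in the tray; do not touch any nozzle with the gripper and leave the other things alone. Then set the tray down and slide it fully home under the shelf again, against its stop.

Things in the scene. Friction and masses are not known exactly. Their poses are not given: they have to be found in the camera images.
- tray: Red painted steel tray, 166 mm (x) by 132 mm (y), walls 36 mm high, 0.35 to 0.5 kg empty, 0.7 to 0.9 kg full. Origin: centre of its underside; +x from front (pull) to back, +y its left, z up. A long wall on y = 0 (8 mm thick) and a cross wall on x = 0 (4 mm) make four bays, each 77 (x) by 58 mm (y) inside, centred at x = +-40, y = +-33 mm. Floor 3 mm, outer walls 4 mm thick.
- gap_fl (a point): Floor centre of the front left bay's pouring gap (tray x = -81, y = +48, z = 3 mm; tray axes). Each bay has one gap, 28 mm wide and open from floor to rim, in its end wall right beside the outer side wall (|y| from 34 to 62 mm). The rest of the end wall is closed. Nozzles roll freely along the tray's y and slide along its x once it slopes by some 10 to 20 degrees (friction about 0.2).
- gap_fr (a point): The same for the front right bay (tray x = -81, y = -48 mm). Tipped about 42 degrees towards a bay's outer end corner (lowest direction some 30 degrees off the tray's x axis), that bay empties in about 2 s; in the others the nozzles run against closed walls. Tip sideways (along y) first; if one sticks, go back to that and tip again.
- gap_bl (a point): The same for the back left bay, in the back wall (tray x = +81, y = +48 mm).
- gap_br (a point): The same for the back right bay, in the back wall (tray x = +81, y = -48 mm).
- tray_grip (a point): Centre of the carrying grip, a black bar along the tray's x on a web above its middle: 72 mm long, 14 mm wide (y), 62 to 92 mm above the tray's underside (this point: 77 mm). Take it from above across its width, firmly (about 50 N). Tray axes. At the start the grip is under the shelf board.
- tray_pull (a point): Grasp point of the front pull, a black upright fin 42 mm long (x), 14 mm wide (y), from 4 to 38 mm above the tray's underside, on the middle of the front wall. This point: tray x = -105, z = 25 mm. Tray axes. Only for sliding the tray along the bench (some 3 to 7 N), not for lifting it.
- worn1_mid (a point): Worn gas nozzle, soot-black with grey spatter beads (one of two, both in the same bay of the tray; which bay varies); lies along its own x axis (narrow nose to +x), 66 mm long, 22 mm across, about 45 g, smooth metal. Point at its centre.
- worn2_mid (a point): Worn gas nozzle, soot-black with grey spatter beads (one of two, both in the same bay of the tray; which bay varies); lies along its own x axis (narrow nose to +x), 66 mm long, 22 mm across, about 45 g, smooth metal. Point at its centre.
- copper1_mid (a point): Good copper-coloured gas nozzle (one of a pair in one bay; which bay varies); lies along its own x axis (narrow nose to +x), 66 mm long, 22 mm across, about 45 g, smooth metal. Point at its centre.
- copper2_mid (a point): Good copper-coloured gas nozzle (one of a pair in one bay; which bay varies); lies along its own x axis (narrow nose to +x), 66 mm long, 22 mm across, about 45 g, smooth metal. Point at its centre.
- brass1_mid (a point): Good brass-yellow gas nozzle (one of a pair in one bay; which bay varies); lies along its own x axis (narrow nose to +x), 66 mm long, 22 mm across, about 45 g, smooth metal. Point at its centre.
- brass2_mid (a point): Good brass-yellow gas nozzle (one of a pair in one bay; which bay varies); lies along its own x axis (narrow nose to +x), 66 mm long, 22 mm across, about 45 g, smooth metal. Point at its centre.
- nickel1_mid (a point): Good silver-grey gas nozzle (one of a pair in one bay; which bay varies); lies along its own x axis (narrow nose to +x), 66 mm long, 22 mm across, about 45 g, smooth metal. Point at its centre.
- nickel2_mid (a point): Good silver-grey gas nozzle (one of a pair in one bay; which bay varies); lies along its own x axis (narrow nose to +x), 66 mm long, 22 mm across, about 45 g, smooth metal. Point at its centre.
- pan_floor (a point): Yellow open scrap pan, 190 mm (x) by 210 mm (y) outside, walls 3 mm thick and 46 mm high, held fast to the bench. Centre of its inner floor, 3 mm above the bench. It stands to the left or to the right.
- shelf_origin (a point): Fixed riser shelf: plywood board 190 mm (x) by 380 mm (y), underside 108 and top 124 mm above the bench, on steel plates; its front edge is at x = -95 mm. Origin on the bench under the board's centre; -x is the open front. The tray lives in the middle lane between two plates, 170 mm wide (|y| below 85 mm), pull to the front.
- shelf_stop (a point): Middle of the front face of the stop, a steel angle 30 mm high across the back of the middle lane (shelf x = +31.5 mm; shelf axes). Fully home the tray's back wall is against it: tray origin at shelf x = -51.5, y = about 0, axes parallel to the shelf's.
- tube_stub_mid (a point): Loose offcut of square steel tube, 140 by 50 by 50 mm, lying on the bench on the side where the pan is not; bystander. Its centre.
- dip_jar_mid (a point): White jar with blue lid, 72 mm across, 62 mm high, standing on the shelf board; bystander. Its centre.
- wire_brush_mid (a point): Wire brush with wooden handle, 230 mm long along its x, lying on the shelf board; bystander. Its middle, half-way up.

How it is judged:
On the way, in this order (a step that is already met when the one before it is completed fails the run):
1. the tray stands flat on the bench, let go, drawn out at least 90 mm from its home (x of tray in the frame of shelf_origin below -0.142 m and angle between tray's own z axis and vertical below 0.04 rad and height (world z) of tray below 0.006 m and contact force between the fingers and tray below 0.2 N), for 0.2 s.
2. the tray is held up by the gripper (underside 30 mm or more above the bench) and both worn nozzles have run out into the pan (x of worn1_mid in the frame of pan_floor between -0.092 and 0.092 m and y of worn1_mid in the frame of pan_floor between -0.102 and 0.102 m and z of worn1_mid in the frame of pan_floor between 0 and 0.05 m and x of worn2_mid in the frame of pan_floor between -0.092 and 0.092 m and y of worn2_mid in the frame of pan_floor between -0.102 and 0.102 m and z of worn2_mid in the frame of pan_floor between 0 and 0.05 m and height (world z) of tray above 0.03 m and contact force between the fingers and tray above 1 N), for 0.2 s.
At the end, for the whole second after the job is handed in: Both worn nozzles lie at rest in the pan; all six good nozzles lie in the tray; the tray stands flat on the bench, at rest and let go, home in the middle lane: within 10 mm of the stop, within 30 mm of the lane's middle, square to the shelf within 0.15 rad (x of worn1_mid in the frame of pan_floor between -0.092 and 0.092 m and y of worn1_mid in the frame of pan_floor between -0.102 and 0.102 m and z of worn1_mid in the frame of pan_floor between 0 and 0.05 m and x of worn2_mid in the frame of pan_floor between -0.092 and 0.092 m and y of worn2_mid in the frame of pan_floor between -0.102 and 0.102 m and z of worn2_mid in the frame of pan_floor between 0 and 0.05 m and x of copper1_mid in the frame of tray between -0.081 and 0.081 m and y of copper1_mid in the frame of tray between -0.064 and 0.064 m and z of copper1_mid in the frame of tray between 0.005 and 0.036 m and x of copper2_mid in the frame of tray between -0.081 and 0.081 m and y of copper2_mid in the frame of tray between -0.064 and 0.064 m and z of copper2_mid in the frame of tray between 0.005 and 0.036 m and x of brass1_mid in the frame of tray between -0.081 and 0.081 m and y of brass1_mid in the frame of tray between -0.064 and 0.064 m and z of brass1_mid in the frame of tray between 0.005 and 0.036 m and x of brass2_mid in the frame of tray between -0.081 and 0.081 m and y of brass2_mid in the frame of tray between -0.064 and 0.064 m and z of brass2_mid in the frame of tray between 0.005 and 0.036 m and x of nickel1_mid in the frame of tray between -0.081 and 0.081 m and y of nickel1_mid in the frame of tray between -0.064 and 0.064 m and z of nickel1_mid in the frame of tray between 0.005 and 0.036 m and x of nickel2_mid in the frame of tray between -0.081 and 0.081 m and y of nickel2_mid in the frame of tray between -0.064 and 0.064 m and z of nickel2_mid in the frame of tray between 0.005 and 0.036 m and x of tray in the frame of shelf_origin above -0.062 m and y of tray in the frame of shelf_origin between -0.03 and 0.03 m and angle between the x axis of tray and the x axis of shelf_origin, either way round below 0.15 rad and angle between tray's own z axis and vertical below 0.04 rad and height (world z) of tray below 0.006 m and contact force between the fingers and tray below 0.2 N and linear speed of tray below 0.02 m/s and linear speed of each of worn1, worn2 below 0.05 m/s); the robot touches nothing.
It fails at once if a nozzle is touched by the gripper (contact force between any of the fingers, the arm and worn1 above 0.3 N or contact force between any of the fingers, the arm and worn2 above 0.3 N or contact force between any of the fingers, the arm and copper1 above 0.3 N or contact force between any of the fingers, the arm and copper2 above 0.3 N or contact force between any of the fingers, the arm and brass1 above 0.3 N or contact force between any of the fingers, the arm and brass2 above 0.3 N or contact force between any of the fingers, the arm and nickel1 above 0.3 N or contact force between any of the fingers, the arm and nickel2 above 0.3 N).
It fails at once if a bystander (tube offcut, jar, wire brush) is moved more than 20 mm (distance of any of tube_stub_mid, dip_jar_mid, wire_brush_mid from where it was at the start of the episode above 0.02 m).
It also fails if it takes over 72 s, if anything falls off the work surface, if the arm or the gripper's body presses on something with over 40 N, if the wrist force passes 120 N, or if a joint passes its speed limit or range.

## Working session

There is one attempt and no reset: what is moved stays moved. The work goes in short steps, each a Python script; the robot and the scene stay as the last script left them, time stands still between calls to the robot, and variables do not carry over. Pictures are saved under pics/ and viewed, and the job is handed in when it is done.

```bash
mkdir -p pics
cat > h.py <<'E'
import numpy as np, cv2
from plant import robot
from scipy.spatial.transform import Rotation as Ro
def info(c):
    i=robot.camera_info(c); return i
def ray(c,px):
    i=info(c); R=np.array(i["R"]);t=np.array(i["t"])
    d=np.array([(px[0]-i["cx"])/i["fx"],(px[1]-i["cy"])/i["fy"],1.0])
    o=-R.T@t; return o,R.T@d
def onz(c,px,z):
    o,d=ray(c,px); s=(z-o[2])/d[2]; return o+s*d
def proj(c,X):
    i=info(c); p=np.array(i["R"])@np.array(X)+np.array(i["t"])
    return np.array([i["fx"]*p[0]/p[2]+i["cx"],i["fy"]*p[1]/p[2]+i["cy"]])
E
python3 - <<'E'
from h import *
for c in ["side","top","wrist"]:
    im=robot.grab_frame(c); cv2.imwrite(f"pics/{c}0.png",im)
    print(c,{k:np.round(v,3).tolist() for k,v in info(c).items()})
for q in ["tray","tray_pull","pan_floor","shelf_origin","tube_stub_mid","dip_jar_mid","wire_brush_mid","worn1_mid","copper1_mid","brass1_mid","nickel1_mid","shelf_stop","tray_grip"]:
    for c in ["side","top"]:
        print(q,c,[(np.round(d["at"],1).tolist(),round(d["confidence"],2)) for d in robot.spot_in(c,q)[:3]])
print(robot.get_clock())
E
```

```text
side {'fx': 509.798, 'fy': 509.798, 'cx': 317.134, 'cy': 200.358, 'R': [[-0.942, -0.335, -0.002], [-0.245, 0.694, -0.677], [0.229, -0.638, -0.736]], 't': [0.567, 0.25, 0.987]}
top {'fx': 435.87, 'fy': 435.87, 'cx': 319.517, 'cy': 196.311, 'R': [[0.006, -1.0, 0.003], [-0.975, -0.007, -0.221], [0.221, -0.002, -0.975]], 't': [-0.019, 0.634, 0.901]}
wrist {'fx': 309.707, 'fy': 309.707, 'cx': 313.346, 'cy': 198.083, 'T_tool_cam': [[-0.002, -0.968, -0.25, 0.069], [1.0, -0.002, 0.001, 0.001], [-0.001, -0.25, 0.968, -0.192], [0.0, 0.0, 0.0, 1.0]]}
tray side [([300.8, 252.0], 0.65)]
tray top [([296.4, 212.1], 0.61)]
tray_pull side [([302.7, 254.3], 0.6), ([407.1, 167.6], 0.26)]
tray_pull top [([296.1, 212.5], 0.97)]
pan_floor side [([411.1, 170.9], 0.82)]
pan_floor top [([442.8, 272.9], 0.92), ([297.8, 211.4], 0.59)]
shelf_origin side [([247.0, 240.3], 0.78), ([304.1, 256.9], 0.49)]
shelf_origin top [([297.8, 156.0], 0.75), ([317.7, 117.9], 0.71), ([294.2, 212.9], 0.4)]
tube_stub_mid side [([343.5, 382.3], 0.69)]
tube_stub_mid top [([181.0, 277.3], 0.6)]
dip_jar_mid side [([212.6, 237.6], 0.67)]
dip_jar_mid top [([238.3, 132.8], 0.61)]
wire_brush_mid side [([233.2, 179.8], 0.81)]
wire_brush_mid top [([299.0, 209.8], 0.74), ([318.7, 117.5], 0.71)]
worn1_mid side [([301.9, 235.9], 0.66), ([304.4, 252.4], 0.53), ([246.3, 239.1], 0.51)]
worn1_mid top [([314.7, 200.3], 0.56), ([241.8, 130.1], 0.23)]
copper1_mid side [([246.8, 240.3], 0.47)]
copper1_mid top [([298.0, 211.4], 0.57)]
brass1_mid side [([291.0, 259.2], 0.84)]
brass1_mid top [([287.5, 203.3], 0.66)]
nickel1_mid side []
nickel1_mid top []
shelf_stop side [([245.0, 241.8], 0.84), ([215.0, 238.8], 0.63)]
shelf_stop top [([294.8, 152.9], 0.96)]
tray_grip side [([305.3, 252.2], 0.64), ([243.2, 242.1], 0.51), ([344.8, 381.9], 0.3)]
tray_grip top [([297.6, 212.0], 0.58)]
1.45
```

View pics/side0.png

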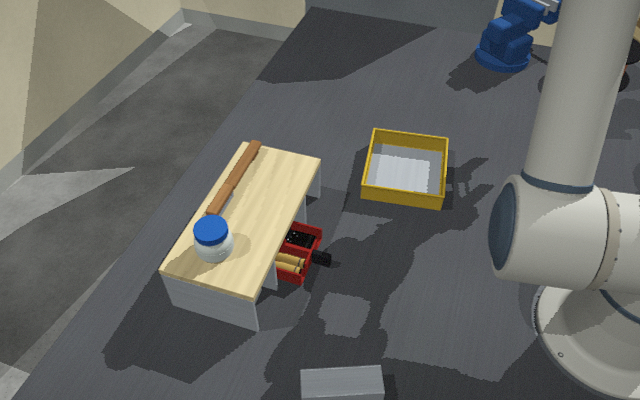

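View pics/top0.png

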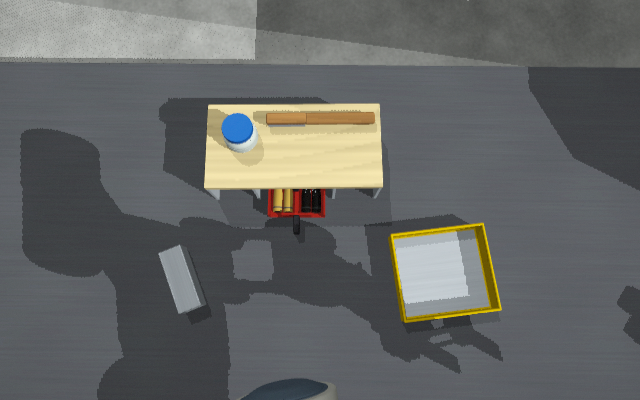

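Run:
```python
import cv2
im=cv2.imread("pics/top0.png")
a=cv2.resize(im[90:245,190:400],None,fx=3.8,fy=3.8,interpolation=cv2.INTER_CUBIC);cv2.imwrite("pics/c1.png",a)
a=cv2.resize(im[215:330,380:510],None,fx=5,fy=5,interpolation=cv2.INTER_CUBIC);cv2.imwrite("pics/c2.png",a)
```

```text
(no output)
```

View pics/c1.png

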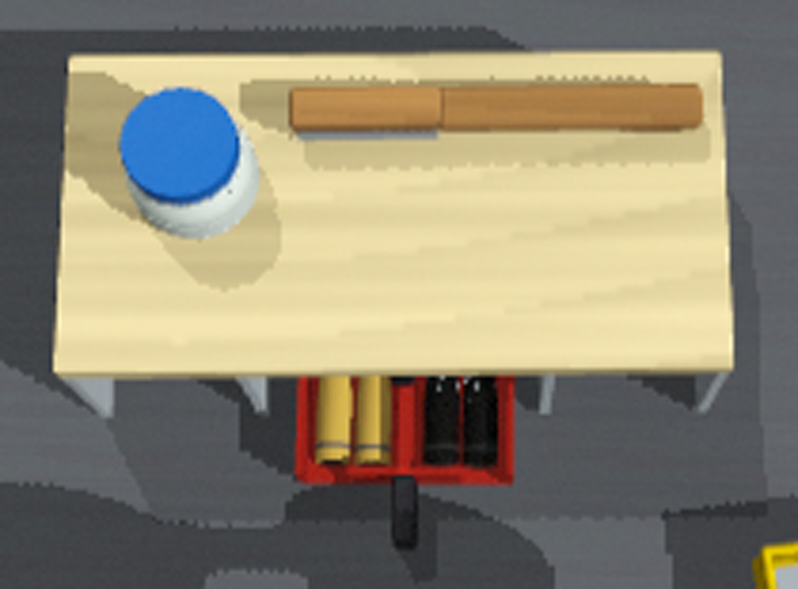

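View pics/c2.png

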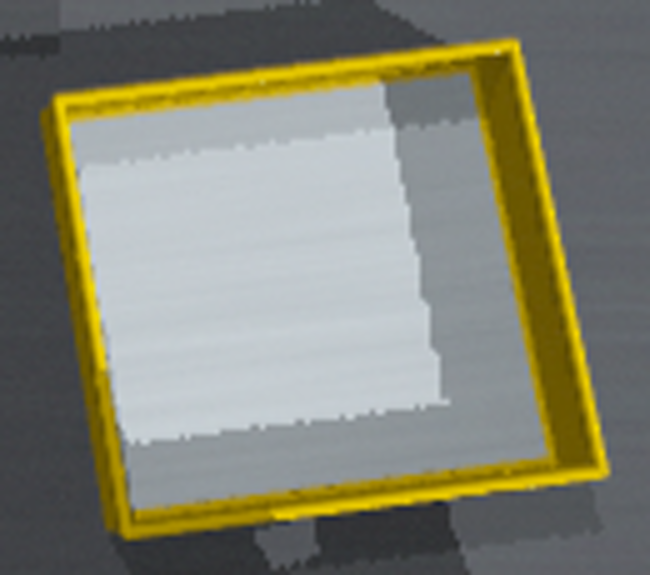

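```bash
cat > meas.py <<'E'
from h import *
def s(p): return (p[0]/3.8+190-.4,p[1]/3.8+90-.4)
B=np.array([onz("top",s(p),.124) for p in [(68,55),(720,51),(733,372),(53,375)]])
print("board",B.round(4).tolist())
P=np.array([onz("top",(p[0]/5+380-.4,p[1]/5+215-.4),.046) for p in [(55,95),(520,40),(608,475),(122,532)]])
print("pan",P.round(4).tolist(),P.mean(0))
print([np.linalg.norm(P[i]-P[i-1]).round(3) for i in range(4)],[np.linalg.norm(B[i]-B[i-1]).round(3) for i in range(4)],B.mean(0))
d=P[1]-P[0];e=P[0]-P[3];print("pan yaw",np.arctan2(d[1],d[0])+np.pi/2,np.arctan2(e[1],e[0]))
d=B[1]-B[0];d2=B[2]-B[3];print("shelf yaw",np.arctan2(d[1],d[0])+np.pi/2,np.arctan2(d2[1],d2[0])+np.pi/2)
for p,z in [((299,476),.036),((513,476),.036),((404,478),.038),((404,548),.038),((296,483),0),((514,484),0),((404,550),.004)]: print("tray",p,onz("top",s(p),z).round(4))
E
python3 meas.py
```

```text
board [[0.8297, 0.2346, 0.124], [0.8352, -0.1447, 0.124], [0.6426, -0.1473, 0.124], [0.6381, 0.2309, 0.124]]
pan [[0.5555, -0.1746, 0.046], [0.5819, -0.3857, 0.046], [0.3916, -0.4091, 0.046], [0.3666, -0.1978, 0.046]] [ 0.47389563 -0.29177745  0.046     ]
[np.float64(0.19), np.float64(0.213), np.float64(0.192), np.float64(0.213)] [np.float64(0.192), np.float64(0.379), np.float64(0.193), np.float64(0.378)] [0.73641265 0.04337982 0.124     ]
pan yaw 0.12470827484319602 0.12227119283435393
shelf yaw 0.014590936649542474 0.011783254176702451
tray (299, 476) [0.5981 0.1026 0.036 ]
tray (513, 476) [ 0.599  -0.0263  0.036 ]
tray (404, 478) [0.597  0.0393 0.038 ]
tray (404, 548) [0.5546 0.0385 0.038 ]
tray (296, 483) [0.6002 0.1086 0.    ]
tray (514, 484) [ 0.6005 -0.0274  0.    ]
tray (404, 550) [0.5581 0.0402 0.004 ]
```

```bash
cat > plan.py <<'E'
from h import *
S=np.array([.7364,.0434]); SY=.013; PAN=np.array([.474,-.292]); PY=.123
def tilt(th,be):
    d=np.array([-np.cos(be),-np.sin(be),0]); k=np.cross([0,0,1],d); return Ro.from_rotvec(k*th)
def tool_from_tray(Rt,flip):
    return Rt*Ro.from_euler('z',np.pi if flip else 0)*Ro.from_euler('x',np.pi)
GRIP=np.array([0,0,.077]); GAP=np.array([-.081,-.048,.003])
V=np.array([[x,y,z] for x in(-.083,.083) for y in(-.066,.066) for z in(0,.036)]+[[-.126,y,z] for y in(-.007,.007) for z in(.004,.038)])
def pour(psi,th,be,flip,gapxy,lowz,dz=0.019):
    Rt=Ro.from_euler('z',psi)*tilt(th,be)
    low=Rt.apply(V-GRIP)[:,2].min(); g=Rt.apply(GAP-GRIP)
    gz=lowz-low
    grip=np.array([gapxy[0]-g[0],gapxy[1]-g[1],gz])
    Rtool=tool_from_tray(Rt,flip)
    tcp=grip+Rtool.apply([0,0,dz])
    return tcp,Rtool.as_euler('xyz')
E
python3 - <<'E'
from plan import *
print(robot.get_q(),robot.get_ee_rot())
for flip in (0,1):
    R=tool_from_tray(Ro.from_euler('z',SY),flip)
    for p in [(.58,.04,.006),(.42,.04,.006),(.52,.04,.058),(.52,.04,.2)]:
        q=robot.ik(p,R.as_euler('xyz')); print(flip,p,None if q is None else np.round(q,2))
    for psi in np.radians(np.arange(-90,181,15)):
        out=[]
        for th,be in [(0,90),(25,90),(42,30),(48,35)]:
            dirx=np.array([np.cos(psi),np.sin(psi)])
            g=PAN+.045*dirx
            tcp,e=pour(psi,np.radians(th),np.radians(be),flip,g,.07)
            q=robot.ik(tcp,e); out.append(None if q is None else np.round(q,2).tolist())
        print(flip,round(np.degrees(psi)),out)
E
```

```text
[-1.41351090e+00  4.93619019e-01  1.34553682e+00  7.68283818e-06
  1.30249087e+00 -9.55181565e-02] [-3.14153955e+00 -1.25291582e-05  2.52801542e-01]
0 (0.58, 0.04, 0.006) [-0.03  0.67  1.63 -0.    0.84  1.52]
0 (0.42, 0.04, 0.006) [-0.05  0.54  2.03 -0.    0.57  1.51]
0 (0.52, 0.04, 0.058) [-0.04  0.53  1.75 -0.    0.86  1.52]
0 (0.52, 0.04, 0.2) [-0.04  0.34  1.59 -0.    1.21  1.52]
0 -90 [[-0.76, 0.62, 1.3, -0.0, 1.22, 2.38], [-1.0, 0.46, 1.66, 0.5, 0.84, 1.83], None, [-0.56, 0.35, 2.15, 4.24, 0.33, -1.76]]
0 -75 [[-0.72, 0.64, 1.26, -0.0, 1.24, 2.16], [-0.98, 0.52, 1.54, 0.5, 0.99, 1.64], None, [-0.73, 0.34, 2.17, 3.02, 0.22, -0.86]]
0 -60 [[-0.66, 0.65, 1.24, -0.0, 1.26, 1.95], [-0.94, 0.58, 1.42, 0.48, 1.14, 1.47], [-0.78, 0.33, 2.04, 1.27, 0.18, 0.64], [-0.89, 0.35, 2.15, 1.96, 0.36, -0.12]]
0 -45 [[-0.61, 0.65, 1.24, -0.0, 1.26, 1.74], [-0.89, 0.63, 1.32, 0.45, 1.28, 1.32], [-0.88, 0.35, 2.0, 1.21, 0.43, 0.43], [-1.0, 0.39, 2.07, 1.5, 0.58, 0.06]]
0 -30 [[-0.56, 0.64, 1.26, -0.0, 1.24, 1.53], [-0.83, 0.67, 1.23, 0.42, 1.4, 1.16], [-0.95, 0.38, 1.93, 1.09, 0.66, 0.3], [-1.07, 0
[... 4769 characters left out ...]
1.98, 2.02], [-0.55, 0.82, 1.05, -0.1, 2.11, 2.05]]
1 135 [[-0.73, 0.31, 1.9, 0.0, 0.93, 1.62], [-0.34, 0.41, 1.76, -0.42, 1.2, 2.22], [-0.54, 0.73, 1.18, -0.2, 1.94, 1.82], [-0.48, 0.8, 1.1, -0.26, 2.04, 1.85]]
1 150 [[-0.81, 0.32, 1.88, 0.0, 0.94, 1.29], [-0.38, 0.36, 1.86, -0.5, 1.05, 2.0], [-0.48, 0.71, 1.23, -0.33, 1.86, 1.63], [-0.42, 0.76, 1.18, -0.4, 1.94, 1.68]]
1 165 [[-0.86, 0.35, 1.83, 0.0, 0.97, 0.97], [-0.46, 0.31, 1.95, -0.57, 0.87, 1.74], [-0.43, 0.67, 1.31, -0.45, 1.75, 1.46], [-0.36, 0.72, 1.29, -0.52, 1.8, 1.53]]
1 180 [[-0.9, 0.38, 1.76, 0.0, 1.0, 0.67], [-0.57, 0.28, 2.01, -0.59, 0.69, 1.42], [-0.38, 0.63, 1.41, -0.56, 1.61, 1.31], [-0.31, 0.66, 1.41, -0.63, 1.64, 1.41]]
```

Run:
```python
from plan import *
e=tool_from_tray(Ro.from_euler('z',SY),0).as_euler('xyz')
robot.goto([.572,.0395,.12],e)
print(robot.get_position(),robot.get_clock())
robot.move_linear([.572,.0395,.010],feed=.12)
robot.set_gripper(0.0,20)
print("w",robot.get_gripper_width(),robot.get_force())
r=robot.move_linear([.402,.0373,.010],feed=.1)
print(robot.get_position(),robot.get_force(),robot.get_gripper_width())
robot.set_gripper(1.0)
robot.move_linear([.402,.0373,.14],feed=.2)
for c in ["top","side"]: cv2.imwrite(f"pics/{c}1.png",robot.grab_frame(c))
print(robot.get_clock())
for q in ["worn1_mid","brass1_mid","copper1_mid","nickel1_mid","tray"]:
    print(q,[(np.round(d["at"],1).tolist(),round(d["confidence"],2)) for d in robot.spot_in("top",q)[:3]])
```

```text
[0.57219419 0.03883552 0.12006221] 4.1667
w 0.14762795341944285 [-0.32695011 -0.75617091 -0.76706065]
[0.40197052 0.03730404 0.00995908] [-2.73690822 -0.3628295  -0.38703069] 0.15201921879057995
10.3667
worn1_mid [([179.7, 277.7], 0.71)]
brass1_mid [([277.2, 231.1], 0.74)]
copper1_mid [([319.0, 235.1], 0.66), ([297.0, 240.6], 0.22)]
nickel1_mid [([286.8, 234.4], 0.71)]
tray [([293.7, 243.0], 0.56)]
```

Run:
```python
import cv2
im=cv2.imread("pics/top1.png")
cv2.imwrite("pics/top1c.png",cv2.resize(im[170:310,220:380],None,fx=4,fy=4,interpolation=cv2.INTER_CUBIC))
```

```text
(no output)
```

View pics/top1c.png

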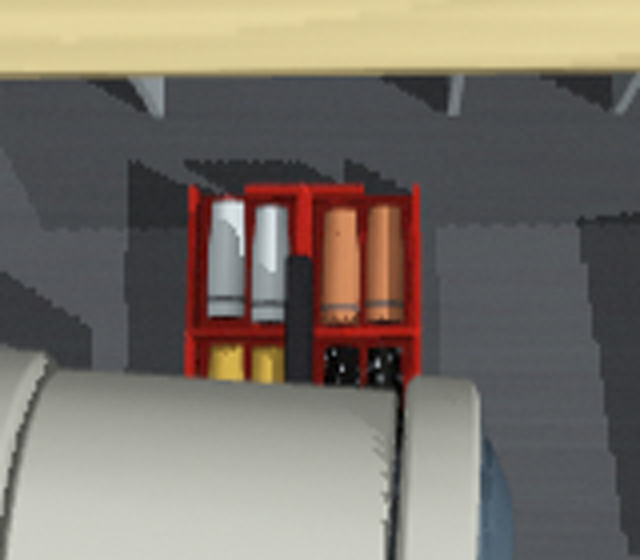

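View pics/side1.png

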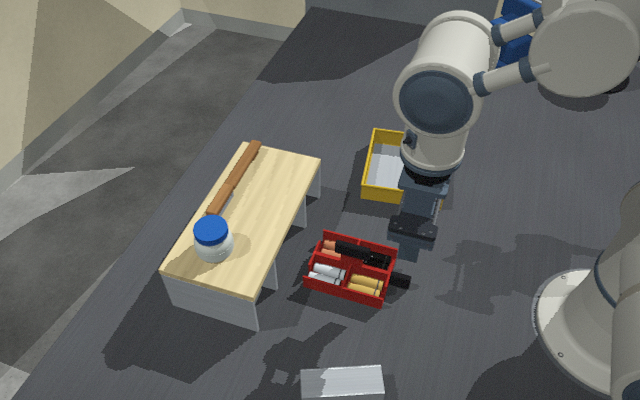

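Run:
```python
from plan import *
def s(p): return (p[0]/4+220-.4,p[1]/4+170-.4)
for p,z in [((190,187),.036),((421,187),.036),((300,256),.092),((313,256),.092),((287,256),.092)]: print(p,onz("top",s(p),z).round(4))
```

```text
(190, 187) [0.5946 0.1052 0.036 ]
(421, 187) [ 0.5955 -0.0269  0.036 ]
(300, 256) [0.5476 0.0385 0.092 ]
(313, 256) [0.5477 0.0316 0.092 ]
(287, 256) [0.5476 0.0455 0.092 ]
```

Run:
```python
from plan import *
e=tool_from_tray(Ro.from_euler('z',SY),0).as_euler('xyz')
robot.move_linear([.513,.039,.15],ori=e,feed=.2)
robot.move_linear([.513,.039,.058],feed=.12)
robot.set_gripper(0.0,55)
print("w",robot.get_gripper_width(),robot.get_force())
robot.move_linear([.513,.039,.17],feed=.1)
print("lift",robot.get_force(),robot.get_torque(),robot.get_clock(),robot.get_gripper_width())
psi=np.radians(60); g=PAN+.045*np.array([np.cos(psi),np.sin(psi)])
tcp,e2=pour(psi,0,np.pi/2,0,g,.10); print(tcp)
robot.move_linear(tcp,ori=e2,feed=.08)
print(robot.get_clock(),robot.get_force())
for c in ["top","side"]: cv2.imwrite(f"pics/{c}2.png",robot.grab_frame(c))
```

```text
w 0.15041479783682724 [-0.11137822 -0.45989416 -0.49063675]
lift [ 0.20032079  0.14473395 -7.46876527] [ 0.02055662 -0.04264498  0.04416227] 14.6667 0.14433748518602657
[ 0.49543078 -0.1588808   0.158     ]
17.3083 [-0.21513594 -0.33669861 -7.02583646]
```

View pics/side2.png

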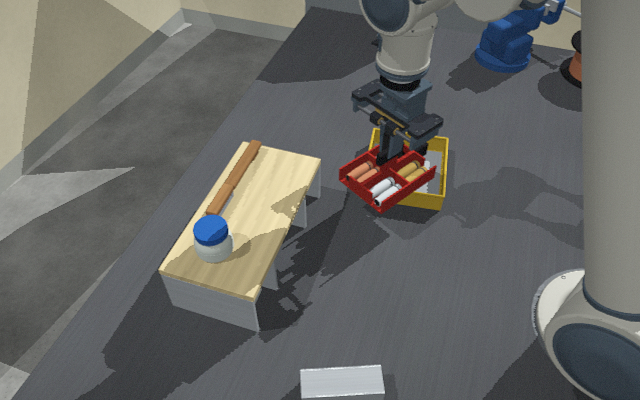

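View pics/top2.png

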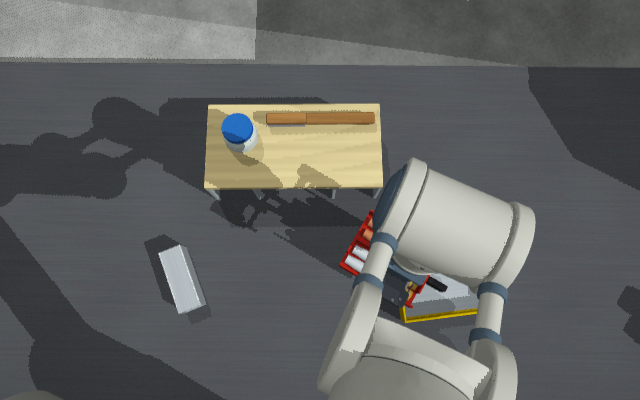

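```bash
cat >> plan.py <<'E'
PSI=np.radians(60); G=PAN+.045*np.array([np.cos(PSI),np.sin(PSI)])
def goto_tilt(th,be,lowz,T,g=G):
    tcp,e=pour(PSI,np.radians(th),np.radians(be),0,g,lowz)
    d=np.linalg.norm(tcp-np.array(robot.get_position()))
    t0=robot.get_clock(); robot.move_linear(tcp,ori=e,feed=max(d/T,.005)); print(th,be,"d",round(d,3),"t",round(robot.get_clock()-t0,2))
E
python3 - <<'E'
from plan import *
for a in [(0,90,.10),(25,90,.09),(33,60,.08),(42,30,.07)]:
    tcp,e=pour(PSI,np.radians(a[0]),np.radians(a[1]),0,G,a[2]);print(tcp.round(3),np.round(robot.ik(tcp,e),2))
goto_tilt(25,90,.09,1.3)
robot.hold(.4)
cv2.imwrite("pics/side3.png",robot.grab_frame("side"))
goto_tilt(35,55,.08,1.0)
goto_tilt(42,30,.07,1.0)
cv2.imwrite("pics/side4.png",robot.grab_frame("side"))
robot.hold(1.5)
print(robot.get_force(),robot.get_clock())
cv2.imwrite("pics/side5.png",robot.grab_frame("side"));cv2.imwrite("pics/top5.png",robot.grab_frame("top"))
a=[cv2.imread(f"pics/side{i}.png")[60:240,300:500] for i in (3,4,5)]+[cv2.imread("pics/top5.png")[180:360,330:530]]
a=[cv2.resize(x,(400,300)) for x in a]
cv2.imwrite("pics/m5.png",np.vstack([np.hstack(a[:2]),np.hstack(a[2:])]))
E
```

```text
[ 0.495 -0.159  0.158] [-0.43  0.39  1.65 -0.    1.11  0.1 ]
[ 0.519 -0.173  0.17 ] [-0.45  0.66  1.2   0.03  1.72  0.07]
[ 0.517 -0.196  0.182] [-0.62  0.7   1.15  0.23  1.82 -0.1 ]
[ 0.495 -0.22   0.185] [-0.85  0.67  1.3   0.47  1.74 -0.38]
25 90 d 0.03 t 1.45
35 55 d 0.033 t 1.15
42 30 d 0.027 t 1.13
[-0.02571358 -1.04285221 -6.43207679] 23.1417
```

View pics/m5.png

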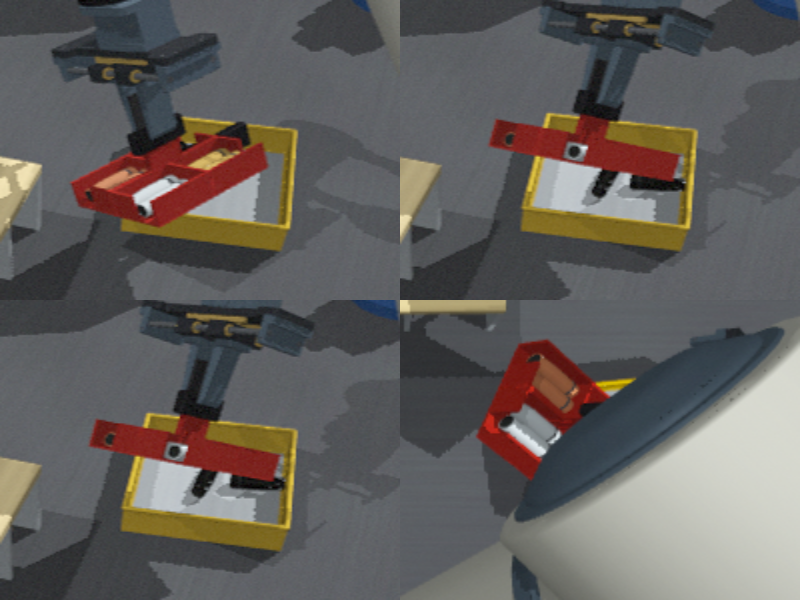

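Run:
```python
from plan import *
goto_tilt(34,55,.085,.8)
goto_tilt(22,90,.095,.8)
goto_tilt(0,90,.11,1.2)
print(robot.get_clock(),robot.get_force(),robot.get_gripper_width())
for c in ["top","side"]: cv2.imwrite(f"pics/{c}6.png",robot.grab_frame(c))
i=cv2.imread("pics/side6.png")[60:240,280:480]
cv2.imwrite("pics/m6.png",cv2.resize(i,(780,585*180*780//(200*585*1)*0+600)))
```

```text
34 55 d 0.028 t 0.95
22 90 d 0.034 t 0.95
0 90 d 0.025 t 1.34
26.4833 [ 0.09420022 -0.96162478 -6.80684671] 0.15306839112167606
```

View pics/m6.png

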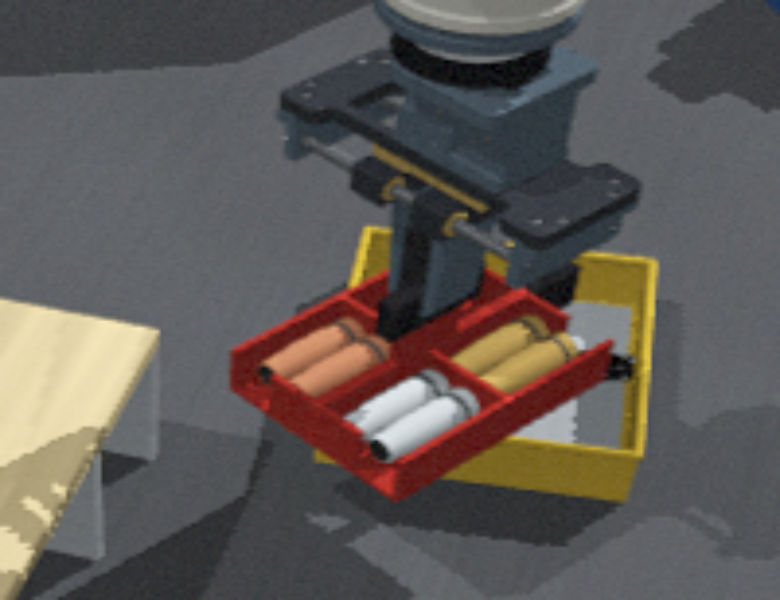

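Run:
```python
from plan import *
e=tool_from_tray(Ro.from_euler('z',SY),0).as_euler('xyz')
robot.move_linear([.515,.0405,.165],ori=e,feed=.08)
robot.move_linear([.515,.0405,.068],feed=.08)
r=robot.move_linear([.515,.0405,.055],feed=.025,until_force=4)
print(r,robot.get_position(),robot.get_force())
robot.set_gripper(1.0)
robot.move_linear([.515,.0405,.15],feed=.15)
robot.move_linear([.40,.039,.16],feed=.25)
robot.goto([.40,-.16,.25],e)
for c in ["top","side"]: cv2.imwrite(f"pics/{c}7.png",robot.grab_frame(c))
print(robot.get_clock())
i=cv2.imread("pics/top7.png"); cv2.imwrite("pics/m7.png",cv2.resize(i[170:310,220:380],None,fx=4,fy=4,interpolation=cv2.INTER_CUBIC))
```

```text
True [0.51503318 0.04048149 0.05763603] [ 0.83482459 -0.05469618 -0.27924861]
34.6083
```

View pics/m7.png

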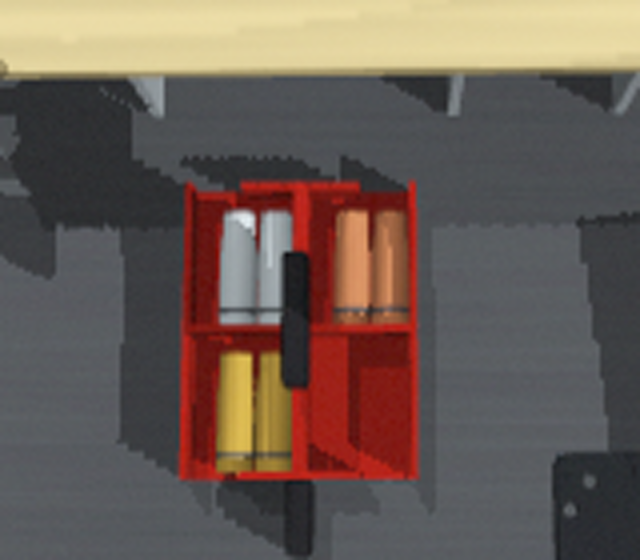

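View pics/side7.png

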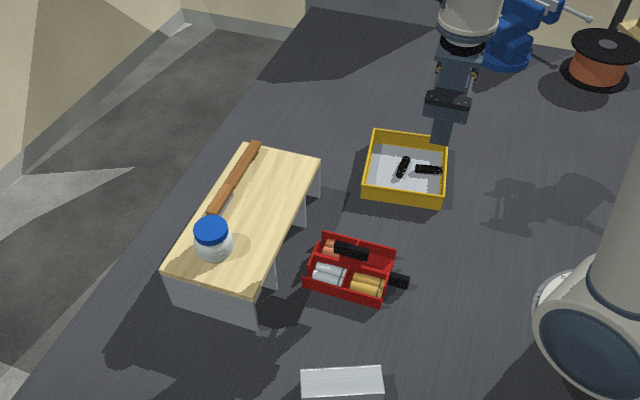

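Run:
```python
from plan import *
e=tool_from_tray(Ro.from_euler('z',SY),0).as_euler('xyz')
robot.goto([.402,.039,.12],e)
robot.move_linear([.402,.039,.010],feed=.12)
robot.set_gripper(0.0,25)
print("w",robot.get_gripper_width(),robot.get_force())
r=robot.move_linear([.555,.0410,.010],feed=.08,until_force=20)
print(r,robot.get_position(),robot.get_force())
r=robot.move_linear([.580,.0413,.010],feed=.03,until_force=13)
print(r,robot.get_position(),robot.get_force(),robot.get_gripper_width())
robot.set_gripper(1.0)
robot.move_linear([.566,.0413,.010],feed=.1)
robot.move_linear([.566,.0413,.16],feed=.15)
robot.goto([.35,-.35,.3],e)
for c in ["top","side"]: cv2.imwrite(f"pics/{c}8.png",robot.grab_frame(c))
print(robot.get_clock(),robot.get_force())
i=cv2.imread("pics/top8.png"); cv2.imwrite("pics/m8.png",cv2.resize(i[90:245,190:400],None,fx=3.8,fy=3.8,interpolation=cv2.INTER_CUBIC))
```

```text
w 0.15158956889979447 [0.24683019 0.19898298 0.60282661]
False [0.55498291 0.04102127 0.01000546] [-1.11969805  0.21132674  1.21387555]
True [0.57395091 0.04108693 0.00978146] [-0.11785282 -0.60213473  5.585252  ] 0.1525823816734875
44.9167 [ 0.15656699  0.55829641 -0.94753095]
```

View pics/m8.png

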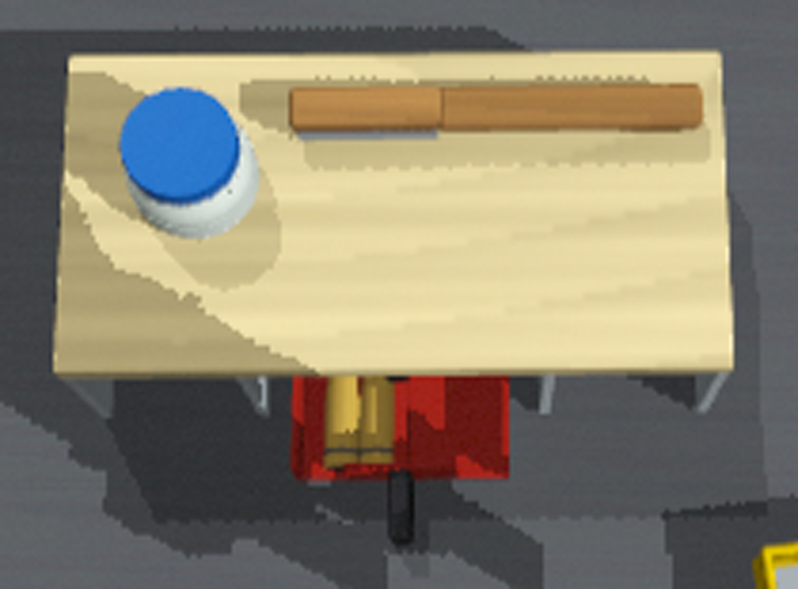

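View pics/side8.png

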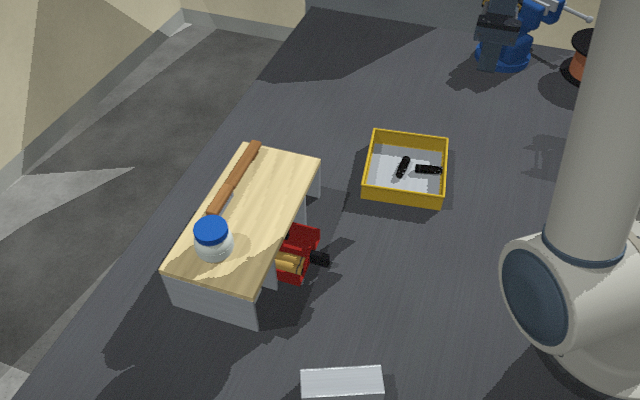

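Run:
```python
from plan import *
def s(p): return (p[0]/3.8+190-.4,p[1]/3.8+90-.4)
for p,z in [((293,473),.036),((508,473),.036),((400,543),.038)]: print(onz("top",s(p),z).round(4))
robot.finish_job(); print(robot.get_clock())
```

```text
[0.5999 0.1063 0.036 ]
[ 0.6008 -0.0232  0.036 ]
[0.5576 0.0409 0.038 ]
the job is handed in; nothing more can be done
the job is handed in; nothing more can be done
```

The job is done and handed in at about 45 s. `finish_job()` gives no verdict, so these results rest on my own checks.

**What I did:** I drew the tray about 170 mm out by its pull and let it stand. I then lifted it by the carrying grip at 55 N and turned it 60° over the pan. I tipped it sideways first, then about 42° onto the front right corner. I levelled it, set it down and slid it home by the pull until the force rose.

**Last checks:**
- **Worn nozzles:** the side picture shows both worn nozzles lying in the pan.
- **Good nozzles:** all six were in the tray when I set it down. After it went home only the two brass ones can be seen, because the shelf board hides the other four.
- **Tray position:** the front rim is at x = 0.600 to 0.601 m, so the tray centre is about 0.683 to 0.686 m, against 0.685 m expected at the stop. It is within about 2 mm of the lane's middle and square to the shelf.
- **The stop:** contact with it was judged from the force rise and this measurement, because the stop itself can't be seen.
- **Surroundings:** the jar, brush and tube look unmoved, and the arm is clear of everything.

**One disagreement:** the network's "worn" detection in the top view after drawing out landed on the tube offcut. I ignored it and chose the bay from the pictures.

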